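# Zero a soil-sample mill and set its burr gap

### The arm

A 6-joint arm with a two-finger parallel gripper is mounted at the origin on the work surface. World frame = base frame: x ahead of the robot, y to its left, z up, the work surface at z = 0. Lengths are in m, angles in rad, forces in N, time in s.
With the tool pointing down it reaches from about 0.425 to 0.925 m from the base axis. Payload 12.5 kg.
Tool frame: the origin (TCP) lies between the finger pads; the fingertips stand 19 mm ahead of it and the grasp point (between the pads) is the TCP; z points along the fingers, y is the direction in which the jaws open and shut (so a half turn about z gives the same grasp; the last joint's range is limited). The gripper opens to 85 mm and grips with 20 to 120 N. Pads are 22 mm wide; open, the fingers measure 114 mm over their backs; the gripper's body (76 mm by 85 mm) begins 54 mm behind the grasp point. The pads swing forward as they close: fully open they stand 13 mm farther back than shut.
Start: joints at [1.04, 0.491, 1.559, -0, 1.092, -0.106], TCP at [0.258, 0.569, 0.25] pointing down, gripper open.
Joint ranges: [-3.1, 3.1], [-0.84, 2.19], [0.05, 2.79], [-1.13, 4.28], [0.06, 2.93], [-2.69, 2.69]. Speed limits (rad/s): [2.22, 2.22, 2.79, 3.14, 3.14, 3.14].

### API

Orientations are given as a unit quaternion [w, x, y, z].
In Python, from station import robot gives the robot as it stands. The module is installed in compiled form; this text tells all that it offers.
- The arm moves only by the shell command python3 -m inch 'ROWS' [OPENING] [FORCE]. ROWS is JSON, a list of rows, each a list of 6 numbers: the shift along the world's x, y, z each as a share of 400 mm, from -1 to 1, then the turn, a rotation vector about the world's x, y, z each as a share of 0.5 rad, from -1 to 1. A call has 1 to 5 rows; each row is the pose to reach, as a shift and turn from the pose commanded when the call began; what a row does not reach only later rows make up. A row lasts 1/10 s, in which the tool goes at most 50 mm and 8.59 degrees, less where a joint would pass 70% of its speed; a pose out of reach is approached as far as the arm can. A call with a number of a shift or a turn outside -1 to 1 is refused whole. A call with a gripper value outside its range is refused whole. OPENING is the closure, from -1 (fully open) to 1 (shut), so that 0 is half open, set as the call begins (- or left out, the last holds). The fingers move at their own pace and stop on an object; FORCE is the grip in N (left out, the last holds). Time passes only in rows, so rows that repeat a pose let the fingers close. It gives the time, the measured TCP pose, the force and the opening at its end, in the units of the state.
- robot.state(): the state, without advancing time (a new reading comes with each control period).
- robot.snapshot(name): name is "scene" or "top" or "wrist"; returns (picture, depth): 384x512x3 uint8, red, green, blue; 384x512 float32, m along the optical axis (not along the pixel's ray), 0 where there is no reading.
- robot.camera_model(name): a dict with "fx", "fy", "cx", "cy" (pixels), "D" ([k1, k2, p1, p2, k3] as OpenCV has them; the pictures are not rectified), "origin" and "attitude" of the camera in the world; the wrist camera has in their place "mount" (4x4, takes a point from camera to tool coordinates, whose origin is the TCP and whose axes are the flange's). Camera axes: x right, y down, z forward; pixel columns grow to the right and rows downward; lengths in m; the calibration is good to about 2 mm. A picture is of the moment at which its call begins: read the wrist's pose just before it. camera_model takes no time and is no camera call.
- robot.close_job(): hands the job in, once; it reports no verdict.
The state is a dict: "t": time; "joints": joint angles; "qvel": joint speeds; "effort": joint torques, N m; "position": TCP position; "ee_rot": TCP orientation; "wrist_force": force on the tool from outside, world axes, zero at the start; "wrist_torque": the same for the moment, N m; "grip_width": finger opening in m.
Only numpy, scipy, OpenCV 4.12 (cv2) and the standard library are available. Lean on these libraries where they do the work, as an engineer would, in place of code of your own. Each camera call takes 0.05 s, during which the arm holds its last target.

### The job

Set the gap of the soil-sample mill: turn the round adjustment ring on top clockwise (seen from above), gently, until you feel the burrs inside touch, without jamming them hard together, then back the ring off exactly four clicks. Let go of the ring and swing the clamp lever beside it fully over to its other end to lock the setting. Leave the flask, the tins and the brush as they stand.

Things in the scene. Friction and masses are not known exactly. Their poses are not given: they have to be found in the camera images.
- mill: grey bench mill, housing 140 x 220 mm, 78 mm tall, on a 170 x 250 mm foot, fixed; origin on the bench under the ring's axis; z up. Its burrs touch 0.4 to 1.6 rad clockwise of the ring's start: where differs each time and must be felt. From the touch on the ring stiffens by about 4 N m per rad: 0.3 to 0.4 N m of turning moment is a sure touch; above about 0.6 N m the burrs jam
- ring_center (a point): centre of the mill's adjustment ring, on its vertical axis, half-way up: a knurled steel cylinder 56 mm across, 34 mm tall, from 130 to 164 mm above the bench, with 10 mm free below it down to a flange 92 mm across. Gripped from above anywhere round its rim; may be let go and gripped again. The point turns with the ring
- ring (a joint): angle of the ring in rad, growing clockwise seen from above (closing the burrs); its zero means nothing. It clicks every 15 degrees (0.262 rad) and, let go, settles into the nearest click. Turning over a click takes about 0.15 N m. The burrs touch at a click position, click zero: a ring let go at the touch springs back to it, and clicks are counted from there
- clamp_pivot (a point): pivot of the clamp lever, on the shoulder of the mill 90 mm above the bench, 95 mm sideways from the ring's axis; does not move. Its x axis points along the mill's shoulder, horizontally, the way in which the lever is to be swung; its y axis is the pivot's axis and points away from the ring
- clamp_knob (a point): centre of the black ball, 18 mm in diameter, at the end of the clamp lever (a 9 mm steel rod 53 mm long from the pivot to the ball's centre), standing up from the mill's shoulder (78 mm above the bench); at first it leans to the -x side of clamp_pivot
- clamp (a joint): angle of the clamp lever in rad: 0 = open, leaning 20 degrees off vertical to the -x side of clamp_pivot; 0.70 = clamped, against its stop, leaning as far to the +x side. It stays where it is left; about 2 N at the ball moves it
- flask: conical glass flask, 80 mm wide and 112 mm tall, loose on the bench; origin centre of its underside. To be left alone
- tin_a: open aluminium moisture tin, 64 mm wide, 42 mm tall, loose; origin centre of its underside. To be left alone
- tin_b: another such tin. To be left alone
- brush: hand brush lying on the bench; to be left alone

How it is judged:
On the way, in this order (a step that is already met when the one before it is completed fails the run):
1. the ring is turned until the burrs press on each other (contact force between burr_upper and burr_lower above 5 N), for 0.1 s.
2. the ring is backed off four clicks from the touch and let go (distance between burr_upper and burr_lower between 0.0235 and 0.0267 m and contact force between the fingers and ring below 0.1 N), for 0.2 s.
3. the clamp lever is swung over (value of joint clamp above 0.58 rad), for 0.1 s.
At the end, for the whole second after the job is handed in: The ring rests four clicks (60 degrees, within 0.4 of a click) back from where the burrs touch, the clamp lever is over at its clamped end (beyond 0.58 rad), and everything is let go (distance between burr_upper and burr_lower between 0.0235 and 0.0267 m and value of joint clamp above 0.58 rad and velocity of joint ring between -0.05 and 0.05 rad/s).
It fails at once if the burrs are jammed together (more than about 0.6 N m on the ring beyond the touch) (contact force between burr_upper and burr_lower above 30 N).
It fails at once if a bystander is moved by more than 3 cm (distance of any of flask, tin_a, tin_b, brush from where it was at the start of the episode above 0.03 m).
It fails at once if the flask or a tin is tipped over (angle between any of flask, tin_a, tin_b's own z axis and vertical above 0.5 rad).
It also fails if it takes over 67 s, if anything falls off the work surface, if the arm or the gripper's body presses on something with over 40 N, if the wrist force passes 120 N, or if a joint passes its speed limit or range.

## Working session

There is one attempt and no reset: what is moved stays moved. The work goes in short steps, Python scripts to look and compute and a shell command to move; the robot and the scene stay as the last step left them, time stands still between calls to the robot, and variables do not carry over. Pictures are saved under pics/ and viewed, and the job is handed in when it is done.

```bash
mkdir -p pics; ls
cat > h.py <<'E'
from station import robot
import numpy as np, cv2, json
def st():
    s=robot.state(); print('t',s['t'],'p',np.round(s['position'],4),'q',np.round(s['ee_rot'],4),'f',np.round(s['wrist_force'],2),'m',np.round(s['wrist_torque'],3),'w',s['grip_width'],'j',np.round(s['joints'],3)); return s
E
python3 - <<'E'
from h import *
s=st()
for n in('scene','top'):
    p,d=robot.snapshot(n); cv2.imwrite(f'pics/{n}0.png',p[:,:,::-1]); np.save(f'pics/{n}0.npy',d); print(robot.camera_model(n))
print(robot.camera_model('wrist'))
E
```

```text
pics
t 0.0 p [0.2574 0.5693 0.2497] q [-2.000e-04  2.108e-01  9.775e-01 -5.000e-04] f [-0.43 -0.38  0.2 ] m [ 0.005 -0.015  0.048] w 0.08561992556873374 j [ 1.04   0.492  1.559  0.     1.092 -0.106]
{'fx': 359.7938292073093, 'fy': 359.7938292073093, 'cx': 255.84269083743706, 'cy': 192.3109778321416, 'D': array([-0.1024619,  0.       ,  0.       ,  0.       ,  0.       ]), 'origin': array([ 0.83731574, -0.46550997,  0.77844654]), 'attitude': array([-0.32825212,  0.90785278,  0.24255498, -0.09602583])}
{'fx': 361.0660980142683, 'fy': 361.0660980142683, 'cx': 257.47263936644447, 'cy': 186.62709254074065, 'D': array([-0.0167778,  0.       ,  0.       ,  0.       ,  0.       ]), 'origin': array([0.35467794, 0.03942933, 1.18026666]), 'attitude': array([ 0.05511537, -0.70100792,  0.70856858, -0.0589979 ])}
{'fx': 304.5456361770426, 'fy': 304.5456361770426, 'cx': 261.5184692901688, 'cy': 185.87924781385004, 'D': array([-0.07871234,  0.        ,  0.        ,  0.        ,  0.        ]), 'mount': array([[-1.70558879e-04, -9.65032559e-01, -2.62129990e-01,
         6.53961884e-02],
       [ 9.99999857e-01, -2.97454547e-04,  4.44414881e-04,
         3.99002268e-04],
       [-5.06846587e-04, -2.62129876e-01,  9.65032471e-01,
        -1.24547300e-01],
       [ 0.00000000e+00,  0.00000000e+00,  0.00000000e+00,
         1.00000000e+00]])}
```

View pics/scene0.png

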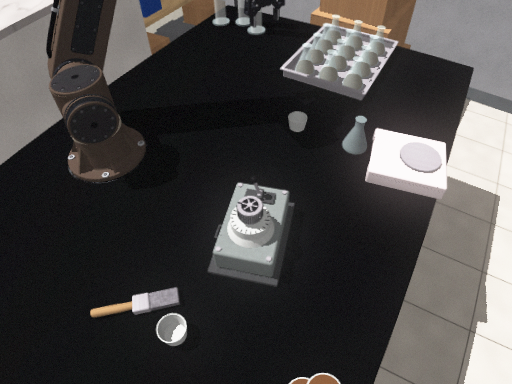

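View pics/top0.png

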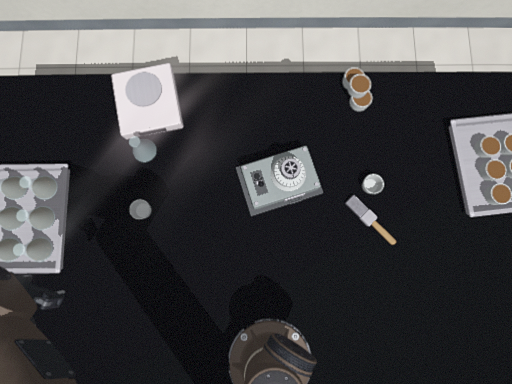

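The scene view shows the mill at about (252,230), with the ring at (250,207) and the lever behind it near (258,188). In the top view the ring is at about (290,168) and the lever plate at (258,182). The bystanders are well away from both. Next I'll measure positions.

```bash
cat >> h.py <<'E'
from scipy.spatial.transform import Rotation as R
def RQ(q): return R.from_quat([q[1],q[2],q[3],q[0]])
def cloud(n,d,s=None):
    c=robot.camera_model(n); K=np.array([[c['fx'],0,c['cx']],[0,c['fy'],c['cy']],[0,0,1]])
    v,u=np.mgrid[0:384,0:512]; pts=np.stack([u.ravel(),v.ravel()],1).astype(np.float64)
    xy=cv2.undistortPoints(pts[:,None],K,c['D'])[:,0]
    P=np.c_[xy,np.ones(len(xy))]*d.ravel()[:,None]
    if n=='wrist':
        M=c['mount']; P=P@M[:3,:3].T+M[:3,3]; P=RQ(s['ee_rot']).apply(P)+s['position']
    else: P=RQ(c['attitude']).apply(P)+c['origin']
    P=P.reshape(384,512,3); P[d<=0]=np.nan; return P
E
python3 - <<'E'
from h import *
for n,box in(('top',(225,325,135,225)),('scene',(200,310,165,285))):
    d=np.load(f'pics/{n}0.npy'); P=cloud(n,d); I=cv2.imread(f'pics/{n}0.png')
    a,b,c,e=box
    cv2.imwrite(f'pics/{n}0z.png',cv2.resize(I[c:e,a:b],None,fx=5,fy=5,interpolation=cv2.INTER_CUBIC))
    Q=P[c:e,a:b].reshape(-1,3)
    print(n)
    for lo,hi in((.155,.175),(.11,.128),(.07,.085),(.09,.15)):
        m=(Q[:,2]>lo)&(Q[:,2]<hi); q=Q[m]; print(lo,hi,m.sum(),q.mean(0).round(4),np.median(q,0).round(4),q.min(0).round(3),q.max(0).round(3))
        if lo==.07:
            print(cv2.minAreaRect(q[:,:2].astype(np.float32)))
        if lo in(.155,.11): print(cv2.minEnclosingCircle(q[:,:2].astype(np.float32)))
E
```

```text
top
0.155 0.175 303 [ 0.5739 -0.0623  0.1651] [ 0.5735 -0.0619  0.1653] [ 0.548 -0.09   0.155] [ 0.603 -0.035  0.172]
((0.5751405358314514, -0.06288963556289673), 0.028728097677230835)
0.11 0.128 399 [ 0.5685 -0.0593  0.1207] [ 0.5617 -0.0554  0.1209] [ 0.529 -0.108  0.111] [ 0.621 -0.017  0.127]
((0.5749378204345703, -0.06283888965845108), 0.04647788405418396)
0.07 0.085 2036 [ 0.5625 -0.0313  0.079 ] [ 0.5591 -0.0127  0.079 ] [ 0.471 -0.162  0.07 ] [0.664 0.083 0.085]
((0.568148672580719, -0.03896471858024597), (0.14032813906669617, 0.22028709948062897), 17.056303024291992)
0.09 0.15 566 [ 0.5621 -0.0501  0.1166] [ 0.5536 -0.0481  0.1202] [ 0.525 -0.111  0.09 ] [0.621 0.043 0.15 ]
scene
0.155 0.175 477 [ 0.5772 -0.0669  0.1635] [ 0.5775 -0.0676  0.164 ] [ 0.548 -0.092  0.155] [ 0.604 -0.036  0.168]
((0.5759130120277405, -0.06474215537309647), 0.029127757996320724)
0.11 0.128 645 [ 0.5836 -0.0757  0.119 ] [ 0.5908 -0.0836  0.1195] [ 0.53 -0.11  0.11] [0.621 0.028 0.127]
((0.5658354759216309, -0.040134742856025696), 0.07177212834358215)
0.07 0.085 2647 [ 0.5798 -0.0558  0.078 ] [ 0.5869 -0.077   0.0777] [ 0.471 -0.162  0.07 ] [0.665 0.082 0.085]
((0.5682129859924316, -0.0407852828502655), (0.14056935906410217, 0.22040677070617676), 17.056781768798828)
0.09 0.15 1140 [ 0.5829 -0.0714  0.1164] [ 0.589  -0.0845  0.1191] [ 0.525 -0.114  0.09 ] [0.625 0.044 0.15 ]
```

View pics/top0z.png

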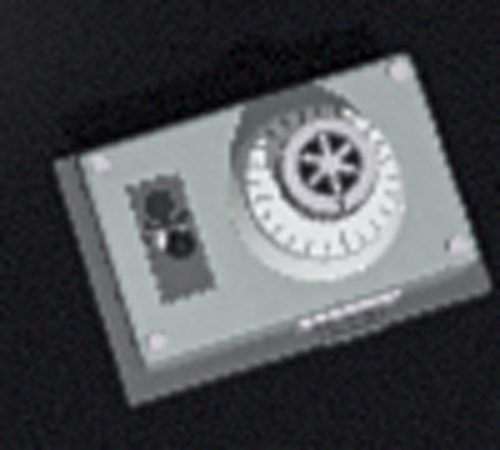

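View pics/scene0z.png

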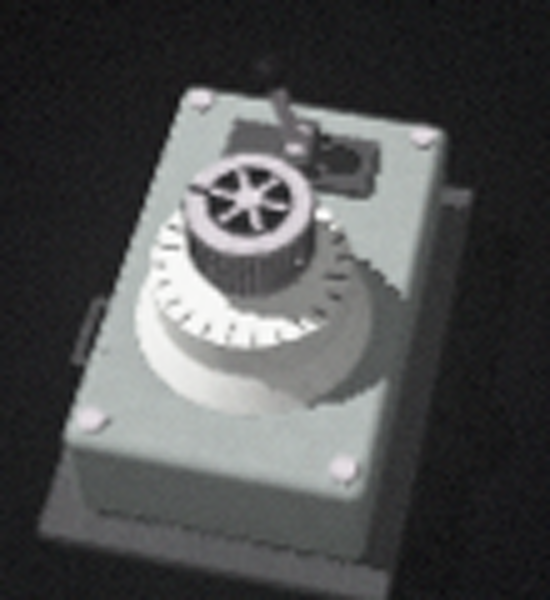

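Run:
```python
from h import *
for n in('top','scene'):
    d=np.load(f'pics/{n}0.npy'); P=cloud(n,d)
    Q=P.reshape(-1,3); m=(Q[:,2]>.085)&(Q[:,2]<.17)&(np.hypot(Q[:,0]-.575,Q[:,1]+.0635)>.05)&(np.hypot(Q[:,0]-.575,Q[:,1]+.0635)<.16)
    q=Q[m]; print(n); print(q[np.argsort(q[:,2])].round(3).tolist()[::2])
```

```text
top
[[0.525, -0.049, 0.085], [0.532, 0.031, 0.085], [0.516, 0.034, 0.085], [0.576, 0.036, 0.085], [0.579, 0.024, 0.085], [0.525, 0.009, 0.085], [0.576, 0.049, 0.085], [0.56, 0.04, 0.085], [0.541, 0.012, 0.085], [0.519, 0.031, 0.085], [0.582, 0.027, 0.086], [0.538, 0.034, 0.086], [0.516, 0.025, 0.086], [0.557, 0.037, 0.086], [0.585, -0.01, 0.086], [0.519, 0.028, 0.086], [0.57, 0.043, 0.086], [0.538, 0.009, 0.086], [0.563, 0.024, 0.086], [0.531, -0.089, 0.086], [0.529, 0.015, 0.086], [0.563, 0.021, 0.086], [0.551, 0.046, 0.086], [0.535, 0.028, 0.086], [0.623, -0.039, 0.086], [0.532, 0.019, 0.086], [0.569, 0.037, 0.086], [0.538, 0.015, 0.086], [0.51, 0.022, 0.086], [0.579, 0.027, 0.086], [0.534, -0.031, 0.086], [0.573, 0.046, 0.086], [0.582, 0.03, 0.086], [0.532, 0.009, 0.086], [0.516, 0.031, 0.086], [0.535, 0.034, 0.086], [0.535, 0.037, 0.086], [0.572, 0.03, 0.086], [0.6, -0.016, 0.086], [0.546, -0.105, 0.086], [0.607, -0.023, 0.086], [0.54, -0.025, 0.087], [0.56, 0.043, 0.087], [0.576, 0.052, 0.087], [0.573, 0.052, 0.087], [0.532, 0.022, 0.087], [0.574, -0.115, 0.087], [0.557, 0.024, 
[... 3568 characters left out ...]
[0.545, 0.022, 0.117], [0.54, 0.02, 0.12], [0.542, 0.027, 0.122], [0.542, 0.022, 0.123], [0.534, 0.022, 0.126], [0.538, 0.02, 0.126], [0.54, 0.02, 0.127], [0.54, 0.022, 0.129], [0.539, 0.027, 0.131], [0.535, 0.02, 0.132], [0.532, 0.016, 0.138], [0.535, 0.015, 0.14], [0.542, 0.018, 0.141], [0.53, 0.015, 0.141], [0.533, 0.015, 0.143], [0.538, 0.016, 0.144], [0.53, 0.016, 0.144], [0.536, 0.015, 0.145], [0.541, 0.025, 0.145], [0.529, 0.017, 0.145], [0.539, 0.023, 0.146], [0.539, 0.018, 0.147], [0.533, 0.015, 0.147], [0.537, 0.027, 0.147], [0.529, 0.026, 0.148], [0.535, 0.025, 0.148], [0.539, 0.024, 0.148], [0.535, 0.021, 0.148], [0.537, 0.022, 0.149], [0.534, 0.027, 0.149], [0.532, 0.022, 0.15]]
```

Measured so far:
- **Ring:** centre at (0.5753, −0.0636).
- **Mill:** long axis turned 17° in yaw.
- **Lever:** ball at about (0.531, 0.0225, 0.14). The pivot by calculation is at (0.547, 0.027, 0.09), which fits the given sizes.

Next I'll move above the ring.

```bash
python3 -m inch '[[0.053,-0.105,0,0,0,0],[0.106,-0.211,0,0,0,0],[0.159,-0.316,0,0,0,0],[0.212,-0.422,0,0,0,0],[0.265,-0.527,0,0,0,0]]' -1 30
python3 -m inch '[[0.053,-0.105,0,0,0,0],[0.106,-0.211,0,0,0,0],[0.159,-0.316,0,0,0,0],[0.212,-0.422,0,0,0,0],[0.265,-0.527,0,0,0,0]]'
python3 -m inch '[[0.053,-0.105,0,0,0,0],[0.106,-0.211,0,0,0,0],[0.159,-0.316,0,0,0,0],[0.212,-0.422,0,0,0,0],[0.265,-0.527,0,0,0,0]]'
python3 -m inch '[[0,0,0,0,0,0],[0,0,0,0,0,0]]'
python3 - <<'E'
from h import *
s=st()
p,d=robot.snapshot('wrist'); cv2.imwrite('pics/w1.png',p[:,:,::-1]); P=cloud('wrist',d,s); np.save('pics/w1P.npy',P)
Q=P.reshape(-1,3); Q=Q[np.hypot(Q[:,0]-.575,Q[:,1]+.0636)<.045]
for lo,hi in((.158,.170),(.11,.128)):
    q=Q[(Q[:,2]>lo)&(Q[:,2]<hi)]; print(len(q),cv2.minEnclosingCircle(q[:,:2].astype(np.float32)),q.min(0),q.max(0))
E
```

```text
t: 0.6
position: [0.3639, 0.3569, 0.2502]
ee_rot: [-0.0, 0.211, 0.978, -0.0]
wrist_force: [1.1, -0.0, 0.3]
grip_width: 0.0857
t: 1.1
position: [0.47, 0.146, 0.2503]
ee_rot: [-0.0, 0.211, 0.978, 0.0]
wrist_force: [0.4, 0.4, -0.3]
grip_width: 0.0851
t: 1.6
position: [0.576, -0.0649, 0.2501]
ee_rot: [-0.0, 0.211, 0.977, 0.0]
wrist_force: [0.8, 1.0, -0.2]
grip_width: 0.0856
t: 1.8
position: [0.5754, -0.0636, 0.2496]
ee_rot: [-0.001, 0.212, 0.977, 0.0]
wrist_force: [-0.0, 0.5, -0.2]
grip_width: 0.0854
t 1.8 p [ 0.5754 -0.0636  0.2496] q [-7.000e-04  2.117e-01  9.773e-01  1.000e-04] f [-0.01  0.5  -0.17] m [0.008 0.02  0.037] w 0.08542946892490652 j [-0.224  0.426  1.675  0.     1.042 -1.369]
4600 ((0.575847327709198, -0.0627967044711113), 0.02921854518353939) [ 0.54693504 -0.09169531  0.15802847] [ 0.60467024 -0.03393943  0.16935466]
3424 ((0.5749824643135071, -0.06357529759407043), 0.045026745647192) [ 0.53089734 -0.10823344  0.11051464] [ 0.61879773 -0.01865495  0.12386599]
```

View pics/w1.png

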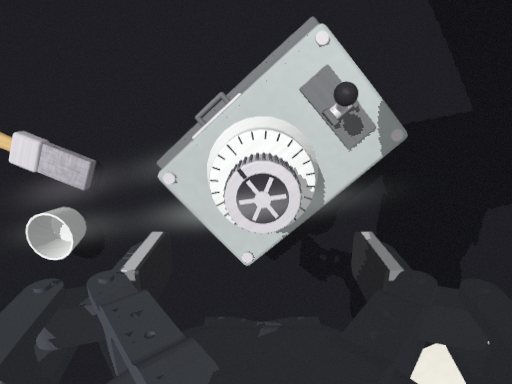

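The wrist picture shows the ring at (262,200), its dark mark at (240,172), and the lever ball at (346,93). The ring centre again comes out at (0.5754, −0.0633). Next I descend and grip.

```bash
python3 -m inch '[[0,0,-0.08,0,0,0],[0,0,-0.16,0,0,0],[0,0,-0.22,0,0,0],[0,0,-0.245,0,0,0],[0,0,-0.245,0,0,0]]'
python3 - <<'E'
from h import *
st()
E
python3 -m inch '[[0,0,0,0,0,0],[0,0,0,0,0,0],[0,0,0,0,0,0],[0,0,0,0,0,0],[0,0,0,0,0,0]]' 1 30
python3 - <<'E'
from h import *
st()
E
```

```text
t: 2.35
position: [0.575, -0.0618, 0.1516]
ee_rot: [-0.001, 0.21, 0.978, 0.0]
wrist_force: [0.2, -0.3, 1.0]
grip_width: 0.0854
t 2.35 p [ 0.575  -0.0618  0.1516] q [-1.000e-03  2.102e-01  9.777e-01  1.000e-04] f [ 0.19 -0.26  1.03] m [-0.016 -0.023  0.013] w 0.08542641034845892 j [-0.221  0.543  1.776  0.     0.824 -1.369]
t: 2.85
position: [0.5758, -0.0633, 0.154]
ee_rot: [0.001, 0.211, 0.978, -0.0]
wrist_force: [-2.8, -2.2, 6.8]
grip_width: 0.0549
t 2.85 p [ 0.5758 -0.0633  0.154 ] q [ 1.000e-03  2.106e-01  9.776e-01 -3.000e-04] f [-2.81 -2.22  6.84] m [-0.447  0.484  0.106] w 0.05494575887680359 j [-2.230e-01  5.400e-01  1.774e+00 -1.000e-03  8.250e-01 -1.369e+00]
```

```bash
cat > r.sh <<'E'
python3 - <<'E'
from h import *
s=st(); p=s['ee_rot']; print('yaw',round(2*np.arctan2(p[2],p[1]),4),'MZ',round(s['wrist_torque'][2],3))
E
E
bash r.sh
python3 -m inch '[[0,0,0,0,0,-0.13],[0,0,0,0,0,-0.26],[0,0,0,0,0,-0.26],[0,0,0,0,0,-0.26]]' >/dev/null; bash r.sh
python3 -m inch '[[0,0,0,0,0,-0.13],[0,0,0,0,0,-0.26],[0,0,0,0,0,-0.26],[0,0,0,0,0,-0.26]]' >/dev/null; bash r.sh
```

```text
t 2.85 p [ 0.5758 -0.0633  0.154 ] q [ 1.000e-03  2.106e-01  9.776e-01 -3.000e-04] f [-2.81 -2.22  6.84] m [-0.447  0.484  0.106] w 0.05494575887680359 j [-2.230e-01  5.400e-01  1.774e+00 -1.000e-03  8.250e-01 -1.369e+00]
yaw 2.7172 MZ 0.106
t 3.25 p [ 0.5758 -0.0634  0.1539] q [ 1.000e-03  2.739e-01  9.618e-01 -2.000e-04] f [-2.5  -2.59  5.74] m [-0.571  0.548  0.06 ] w 0.0551395724952395 j [-2.230e-01  5.400e-01  1.774e+00 -1.000e-03  8.250e-01 -1.239e+00]
yaw 2.5867 MZ 0.06
t 3.65 p [ 0.5757 -0.0634  0.154 ] q [ 1.000e-03  3.357e-01  9.420e-01 -2.000e-04] f [-2.48 -2.98  7.07] m [-0.607  0.61  -0.009] w 0.05510768021497843 j [-2.230e-01  5.400e-01  1.774e+00 -1.000e-03  8.250e-01 -1.109e+00]
yaw 2.4568 MZ -0.009
```

```bash
sed -i 's/^s=st.*/s=robot.state(); p=s["ee_rot"]; print(s["t"],"yaw",round(2*np.arctan2(p[2],p[1]),4),"MZ",round(s["wrist_torque"][2],3),np.round(s["wrist_force"],1),s["joints"][5].round(3))/' r.sh
python3 -m inch '[[0,0,0,0,0,-0.1],[0,0,0,0,0,-0.1],[0,0,0,0,0,-0.1]]' >/dev/null; bash r.sh
python3 -m inch '[[0,0,0,0,0,-0.1],[0,0,0,0,0,-0.1],[0,0,0,0,0,-0.1]]' >/dev/null; bash r.sh
python3 -m inch '[[0,0,0,0,0,-0.1],[0,0,0,0,0,-0.1],[0,0,0,0,0,-0.1]]' >/dev/null; bash r.sh
python3 -m inch '[[0,0,0,0,0,-0.1],[0,0,0,0,0,-0.1],[0,0,0,0,0,-0.1]]' >/dev/null; bash r.sh
```

```text
3.95 yaw 2.4067 MZ -0.039 [-2.2 -2.3  7.4] -1.059
4.25 yaw 2.3567 MZ -0.023 [-3.4 -3.9  6.9] -1.009
4.55 yaw 2.3065 MZ -0.132 [-2.7 -2.6  6.9] -0.959
4.85 yaw 2.2565 MZ -0.175 [-2.9 -3.1  7. ] -0.909
```

Run:
```python
from h import *
a=[]
for n in('wrist','scene'):
    p,d=robot.snapshot(n); cv2.imwrite(f'pics/{n}2.png',p[:,:,::-1]); a.append(p)
s=robot.state();print(s['wrist_torque'],s['effort'])
I=a[1][165:285,200:310,::-1]; cv2.imwrite('pics/scene2z.png',cv2.resize(I,None,fx=5,fy=5,interpolation=cv2.INTER_CUBIC))
```

```text
[-0.65441873  0.69174775 -0.16615176] [  2.27038756 -56.01189852 -20.43602228   0.73293619  -0.75933762
  -0.16345357]
```

View pics/wrist2.png

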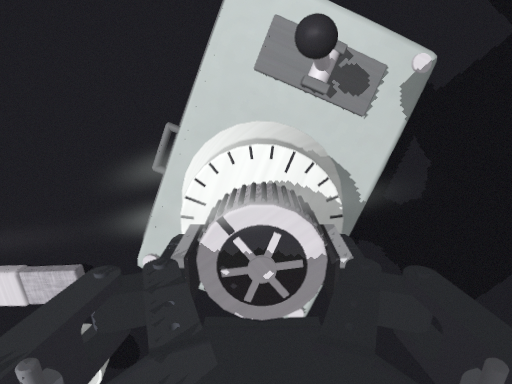

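View pics/scene2z.png

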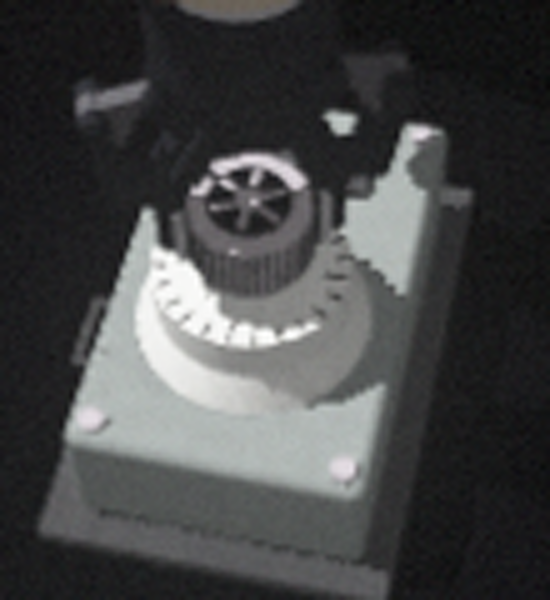

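The mark is at (226,225) with the ring centre at (262,266), the same angle relative to the camera as before, so the ring turns with the fingers and there is no slip. I'll carry on in small steps.

```bash
python3 -m inch '[[0,0,0,0,0,-0.08],[0,0,0,0,0,-0.08],[0,0,0,0,0,-0.08]]' >/dev/null; bash r.sh
python3 -m inch '[[0,0,0,0,0,-0.08],[0,0,0,0,0,-0.08],[0,0,0,0,0,-0.08]]' >/dev/null; bash r.sh
```

```text
5.25 yaw 2.2168 MZ -0.016 [-3.  -3.4  7.3] -0.869
5.55 yaw 2.1768 MZ -0.024 [-3.2 -1.9  6.4] -0.829
```

```bash
python3 -m inch '[[0,0,0,0,0,-0.08],[0,0,0,0,0,-0.08],[0,0,0,0,0,-0.08]]' >/dev/null; bash r.sh
```

```text
5.85 yaw 2.1368 MZ -0.012 [-3.2 -2.9  7.1] -0.789
```

```bash
python3 -m inch '[[0,0,0,0,0,-0.08],[0,0,0,0,0,-0.08],[0,0,0,0,0,-0.08]]' >/dev/null; bash r.sh
python3 -m inch '[[0,0,0,0,0,-0.08],[0,0,0,0,0,-0.08],[0,0,0,0,0,-0.08]]' >/dev/null; bash r.sh
```

```text
6.15 yaw 2.0967 MZ -0.017 [-4.2 -4.3  6.6] -0.749
6.45 yaw 2.0566 MZ -0.13 [-3.4 -3.6  6.9] -0.709
```

```bash
python3 -m inch '[[0,0,0,0,0,-0.08],[0,0,0,0,0,-0.08],[0,0,0,0,0,-0.08]]' >/dev/null; bash r.sh
python3 -m inch '[[0,0,0,0,0,-0.08],[0,0,0,0,0,-0.08],[0,0,0,0,0,-0.08]]' >/dev/null; bash r.sh
```

```text
6.75 yaw 2.0164 MZ -0.19 [-3.5 -4.1  7.1] -0.669
7.05 yaw 1.9768 MZ -0.022 [-3.5 -3.8  7.4] -0.629
```

```bash
python3 -m inch '[[0,0,0,0,0,-0.08],[0,0,0,0,0,-0.08],[0,0,0,0,0,-0.08]]' >/dev/null; bash r.sh
python3 -m inch '[[0,0,0,0,0,-0.08],[0,0,0,0,0,-0.08],[0,0,0,0,0,-0.08]]' >/dev/null; bash r.sh
```

```text
7.35 yaw 1.9369 MZ 0.032 [-4.4 -4.2  8. ] -0.589
7.65 yaw 1.8971 MZ 0.109 [-4.  -3.7  7.5] -0.549
```

```bash
python3 -m inch '[[0,0,0,0,0,-0.08],[0,0,0,0,0,-0.08],[0,0,0,0,0,-0.08]]' >/dev/null; bash r.sh
```

```text
7.95 yaw 1.8572 MZ 0.157 [-4.3 -3.6  7.2] -0.509
```

```bash
python3 -m inch '[[0,0,0,0,0,-0.08],[0,0,0,0,0,-0.08],[0,0,0,0,0,-0.08]]' >/dev/null; bash r.sh
```

```text
8.25 yaw 1.8175 MZ 0.324 [-4.2 -3.5  7. ] -0.469
```

```bash
python3 -m inch '[[0,0,0,0,0,-0.08],[0,0,0,0,0,-0.08],[0,0,0,0,0,-0.08]]' >/dev/null; bash r.sh
```

```text
8.55 yaw 1.7777 MZ 0.456 [-4.7 -3.6  7.6] -0.429
```

Beyond about yaw 1.93 the torque rises at about 4 N m/rad, up to 0.46 N m. That is the touch, at the third click from the start. I'll ease back to the touch click, let go and look.

```bash
python3 -m inch '[[0,0,0,0,0,0.1],[0,0,0,0,0,0.1]]' >/dev/null; bash r.sh
python3 -m inch '[[0,0,0,0,0,0.1],[0,0,0,0,0,0.1]]' >/dev/null; bash r.sh
python3 -m inch '[[0,0,0,0,0,0.1],[0,0,0,0,0,0.1],[0,0,0,0,0,0.1]]' >/dev/null; bash r.sh
python3 -m inch '[[0,0,0,0,0,0],[0,0,0,0,0,0],[0,0,0,0,0,0],[0,0,0,0,0,0],[0,0,0,0,0,0]]' -0.6 ; bash r.sh
python3 - <<'E'
from h import *
a=[]
s=st()
p,d=robot.snapshot('wrist'); cv2.imwrite('pics/w3.png',p[:,:,::-1])
E
```

```text
8.75 yaw 1.8293 MZ 0.424 [-4.2 -4.3  7.3] -0.481
8.95 yaw 1.8792 MZ 0.372 [-3.4 -3.5  8.6] -0.531
9.25 yaw 1.9277 MZ 0.345 [-4.4 -4.4  6.9] -0.579
t: 9.75
position: [0.5756, -0.0629, 0.1523]
ee_rot: [0.0, 0.571, 0.821, 0.0]
wrist_force: [0.4, -0.2, 0.3]
grip_width: 0.0688
9.75 yaw 1.9269 MZ 0.02 [ 0.4 -0.2  0.3] -0.579
t 9.75 p [ 0.5756 -0.0629  0.1523] q [0.000e+00 5.707e-01 8.212e-01 1.000e-04] f [ 0.35 -0.23  0.29] m [-0.03  -0.046  0.02 ] w 0.06878956977935329 j [-0.223  0.542  1.775  0.     0.824 -0.579]
```

View pics/w3.png

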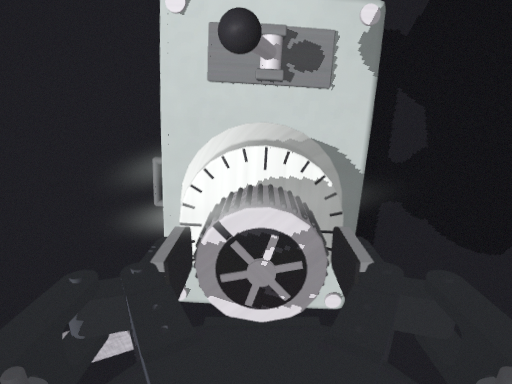

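Mark at (222,230) about the ring centre (262,266), fingers clear. I'll measure the ring's world angle in each picture by correlating polar unwraps of its top.

```bash
cat > ang.py <<'E'
from h import *
def unwrap(img,s,z=.164,c=(.5754,-.0634)):
    cm=robot.camera_model('wrist'); K=np.array([[cm['fx'],0,cm['cx']],[0,cm['fy'],cm['cy']],[0,0,1]])
    th=np.deg2rad(np.arange(0,360,.5)); r=np.linspace(.006,.026,40)
    T,Rr=np.meshgrid(th,r); W=np.stack([c[0]+Rr*np.cos(T),c[1]+Rr*np.sin(T),np.full_like(T,z)],-1).reshape(-1,3)
    q=RQ(s[1]).inv().apply(W-s[0]); M=cm['mount']; q=(q-M[:3,3])@M[:3,:3]
    uv=cv2.projectPoints(q,np.zeros(3),np.zeros(3),K,cm['D'])[0].reshape(40,720,2).astype(np.float32)
    return cv2.remap(cv2.cvtColor(img,cv2.COLOR_BGR2GRAY),uv,None,cv2.INTER_LINEAR).astype(float)
S={'w1':([0.5754,-0.0636,0.2496],[-7e-4,.2117,.9773,1e-4]),'wrist2':([.5757,-.0634,.153],[.001,.428,.9037,0]),'w3':([0.5756,-0.0629,0.1523],[0,.5707,.8212,1e-4])}
S['wrist2']=(S['wrist2'][0],[0,np.cos(2.2565/2),np.sin(2.2565/2),0])
if __name__=='__main__':
    import sys
    U={k:unwrap(cv2.imread(f'pics/{k}.png'),s) for k,s in S.items()}
    cv2.imwrite('pics/unw_%s.png'%sys.argv[1],np.vstack([np.repeat(u,4,0) for u in U.values()]))
E
python3 ang.py a
```

```text
[ WARN:0@0.148] global loadsave.cpp:1063 imwrite_ Unsupported depth image for selected encoder is fallbacked to CV_8U.
```

View pics/unw_a.png

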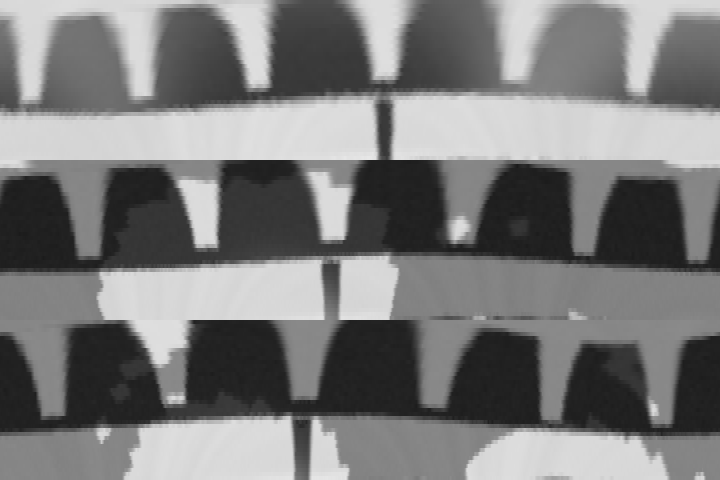

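World mark angle: start 192.5°, after the first turn 166°, now, released at the touch, 151°. That is about 3 clicks from the start. I'll regrip and turn counter-clockwise by 60°, to a target of about 211°.

```bash
python3 -m inch '[[0,0,0,0,0,0],[0,0,0,0,0,0],[0,0,0,0,0,0],[0,0,0,0,0,0]]' 1 40; bash r.sh
python3 -m inch '[[0,0,0,0,0,0.175],[0,0,0,0,0,0.35],[0,0,0,0,0,0.525],[0,0,0,0,0,0.698],[0,0,0,0,0,0.698]]' >/dev/null; bash r.sh
python3 -m inch '[[0,0,0,0,0,0.175],[0,0,0,0,0,0.35],[0,0,0,0,0,0.525],[0,0,0,0,0,0.698],[0,0,0,0,0,0.698]]' >/dev/null; bash r.sh
python3 -m inch '[[0,0,0,0,0,0.175],[0,0,0,0,0,0.35],[0,0,0,0,0,0.525],[0,0,0,0,0,0.698],[0,0,0,0,0,0.698]]' >/dev/null; bash r.sh
python3 -m inch '[[0,0,0,0,0,0],[0,0,0,0,0,0]]' >/dev/null; bash r.sh
python3 - <<'E'
from h import *
s=st()
p,d=robot.snapshot('wrist'); cv2.imwrite('pics/w4.png',p[:,:,::-1])
import json; json.dump([list(s['position']),list(s['ee_rot'])],open('pics/w4.json','w'))
E
sed -i "/^if __name/i import glob\nfor f in sorted(glob.glob('pics/w*.json')): S[f[5:-5]]=json.load(open(f))" ang.py; python3 ang.py b 2>/dev/null
```

```text
t: 10.2
position: [0.5753, -0.063, 0.1526]
ee_rot: [-0.0, 0.571, 0.821, -0.0]
wrist_force: [-2.7, -1.0, 5.3]
grip_width: 0.0549
10.2 yaw 1.9269 MZ -0.033 [-2.7 -1.   5.3] -0.579
10.7 yaw 2.2789 MZ 0.021 [-3.7 -0.4  6.5] -0.931
11.2 yaw 2.6281 MZ 0.182 [-3.5 -0.4  6.5] -1.28
11.7 yaw 2.977 MZ 0.09 [-3.8 -1.4  5.3] -1.629
11.9 yaw 2.9742 MZ 0.115 [-4.5 -2.   5. ] -1.626
t 11.9 p [ 0.5753 -0.0631  0.1526] q [-2.000e-04  8.360e-02  9.965e-01 -2.000e-04] f [-4.49 -2.02  5.04] m [-0.371  0.616  0.115] w 0.05507699970272369 j [-2.230e-01  5.420e-01  1.775e+00 -1.000e-03  8.250e-01 -1.626e+00]
```

View pics/unw_b.png

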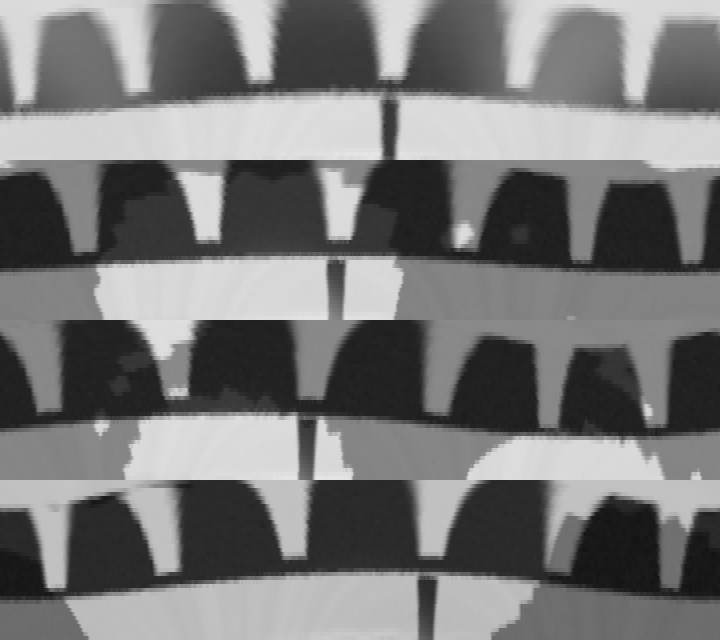

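The mark has moved 60.5° back from the touch. Now I open the gripper and check where the ring settles.

```bash
python3 -m inch '[[0,0,0,0,0,0],[0,0,0,0,0,0],[0,0,0,0,0,0],[0,0,0,0,0,0],[0,0,0,0,0,0]]' -0.6 ; bash r.sh
python3 - <<'E'
from h import *
s=st()
p,d=robot.snapshot('wrist'); cv2.imwrite('pics/w5.png',p[:,:,::-1])
json.dump([list(s['position']),list(s['ee_rot'])],open('pics/w5.json','w'))
from ang import S,unwrap
# fit centre on z plane: use 6 spoke centroids (r 12-17mm) + rotation of whole pattern by first harmonic-free measure
for k in('w1','wrist2','w3','w4','w5'):
    u=unwrap(cv2.imread(f'pics/{k}.png'),S[k]); m=(u[33:39].mean(0)); 
    x=np.arange(720)/2; g=cv2.blur(m[None],(9,1),borderType=cv2.BORDER_REPLICATE)[0]-cv2.blur(m[None],(41,1),borderType=cv2.BORDER_REPLICATE)[0]
    i=np.argmin(g[200:520])+200
    # 6-fold phase of spokes
    h=u[14:24]; h=(h>np.median(h)).mean(0)if 0 else h.mean(0)
    ph=np.angle((h*np.exp(-6j*np.deg2rad(x))).sum()); print(k,'mark',i/2,'spoke phase deg',round(np.rad2deg(-ph)/6%60,2))
E
```

```text
t: 12.45
position: [0.5756, -0.0629, 0.1522]
ee_rot: [-0.0, 0.084, 0.996, 0.0]
wrist_force: [-0.6, 0.6, 0.1]
grip_width: 0.0681
12.45 yaw 2.9738 MZ 0.016 [-0.6  0.6  0.1] -1.626
t 12.45 p [ 0.5756 -0.0629  0.1522] q [-0.000e+00  8.380e-02  9.965e-01  1.000e-04] f [-0.64  0.56  0.09] m [-0.011  0.033  0.016] w 0.06805176504989145 j [-0.223  0.542  1.775  0.     0.824 -1.626]
w1 mark 194.5 spoke phase deg 13.54
wrist2 mark 168.5 spoke phase deg 47.86
w3 mark 153.5 spoke phase deg 30.97
w4 mark 213.5 spoke phase deg 29.58
w5 mark 213.5 spoke phase deg 30.52
```

View pics/w5.png

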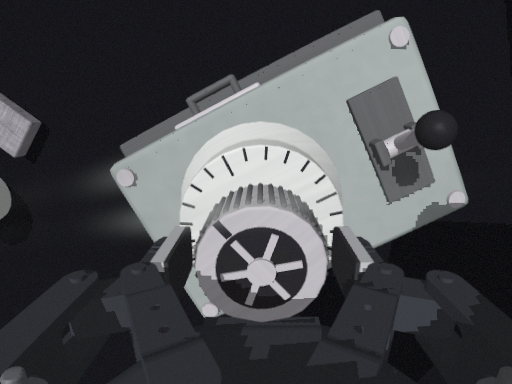

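With the gripper open, the ring rests 60.0° back from the touch by the mark and 59.6° by the spokes. Now I retreat and set up a push on the lever ball, with fingers shut and tool x along the swing direction.

```bash
python3 -m inch '[[0,0,0,0,0,0],[0,0,0.05,0,0,0],[0,0,0.12,0,0,0],[0,0,0.2,0,0,0],[0,0,0.25,0,0,0]]' -1
python3 -m inch '[[0,0,0,0,0,0.2],[-0.05,0.05,0,0,0,0.4],[-0.1,0.1,0,0,0,0.6],[-0.15,0.15,0,0,0,0.8],[-0.187,0.19,0,0,0,0.93]]' 1 
python3 -m inch '[[0,0,0,0,0,0],[0,0,0,0,0,0]]'
python3 - <<'E'
from h import *
s=st(); print(2*np.arctan2(s['ee_rot'][2],s['ee_rot'][1]))
p,d=robot.snapshot('wrist'); cv2.imwrite('pics/x6.png',p[:,:,::-1]); P=cloud('wrist',d,s)
Q=P.reshape(-1,3); q=Q[(Q[:,2]>.12)&(Q[:,2]<.16)&(np.hypot(Q[:,0]-.535,Q[:,1]-.023)<.04)]
print(len(q),q.mean(0),q.min(0),q.max(0))
E
```

```text
t: 13.0
position: [0.5759, -0.063, 0.2545]
ee_rot: [0.001, 0.084, 0.996, -0.0]
wrist_force: [0.6, -0.3, 0.0]
grip_width: 0.0856
t: 13.5
position: [0.4995, 0.0139, 0.2524]
ee_rot: [-0.0, -0.15, 0.989, 0.0]
wrist_force: [0.0, -0.1, 0.3]
grip_width: 0.0124
t: 13.7
position: [0.5011, 0.0131, 0.2526]
ee_rot: [0.0, -0.148, 0.989, -0.0]
wrist_force: [0.4, 0.7, 0.8]
grip_width: -0.0002
t 13.7 p [0.5011 0.0131 0.2526] q [ 4.000e-04 -1.478e-01  9.890e-01 -1.000e-04] f [0.45 0.73 0.8 ] m [-0.008  0.025  0.02 ] w -0.0001903356746839261 j [-0.106  0.313  1.853  0.     0.975 -1.973]
3.4383597902316647
35 [0.52674855 0.02091973 0.14296136] [0.52553404 0.0160917  0.13942949] [0.53006208 0.02728659 0.14582309]
```

View pics/x6.png

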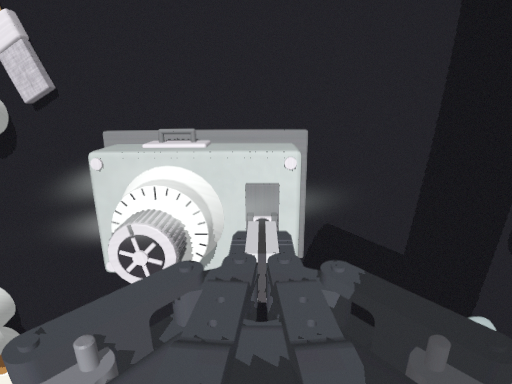

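```bash
python3 -m inch '[[0,0,-0.08,0,0,0],[0,0,-0.16,0,0,0],[0,0,-0.22,0,0,0],[0,0,-0.27,0,0,0],[0,0,-0.27,0,0,0]]'
python3 - <<'E'
from h import *
st()
p,d=robot.snapshot('scene'); cv2.imwrite('pics/s7.png',cv2.resize(p[130:290,180:330,::-1],None,fx=4,fy=4,interpolation=cv2.INTER_CUBIC))
E
```

```text
t: 14.25
position: [0.5004, 0.0125, 0.1421]
ee_rot: [-0.002, -0.147, 0.989, 0.001]
wrist_force: [0.5, 0.5, -0.7]
grip_width: -0.0001
t 14.25 p [0.5004 0.0125 0.1421] q [-2.000e-03 -1.472e-01  9.891e-01  6.000e-04] f [ 0.54  0.47 -0.74] m [-0.057  0.013  0.029] w -0.00010134061007988323 j [-0.107  0.469  1.972  0.     0.705 -1.974]
```

View pics/s7.png

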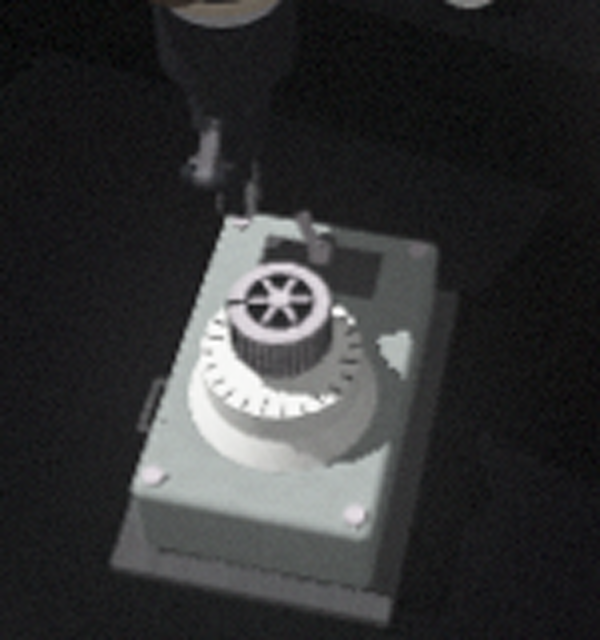

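The shut fingers are at (245,190), just short of the lever at (310,235), with no contact. Now I push.

```bash
python3 -m inch '[[0.02,0.006,0,0,0,0],[0.04,0.012,0,0,0,0],[0.06,0.018,0,0,0,0],[0.08,0.024,0,0,0,0],[0.096,0.029,0,0,0,0]]'
python3 -m inch '[[0.006,0.002,0,0,0,0],[0.006,0.002,0,0,0,0]]'
python3 -m inch '[[0.006,0.002,0,0,0,0],[0.006,0.002,0,0,0,0]]'
```

```text
t: 14.8
position: [0.5401, 0.025, 0.1446]
ee_rot: [0.0, -0.148, 0.989, -0.0]
wrist_force: [-2.2, -1.8, 1.5]
grip_width: 0.0002
t: 15.0
position: [0.542, 0.0256, 0.1442]
ee_rot: [0.0, -0.148, 0.989, 0.0]
wrist_force: [0.4, -0.6, 0.9]
grip_width: 0.0
t: 15.2
position: [0.5439, 0.0263, 0.1442]
ee_rot: [-0.0, -0.148, 0.989, 0.0]
wrist_force: [-1.3, -0.4, -1.8]
grip_width: -0.0001
```

Only the light dragging force shows, so the lever is not yet against its stop. I'll carry on in 2.5 mm steps.

```bash
python3 -m inch '[[0.006,0.002,0,0,0,0],[0.006,0.002,0,0,0,0]]'
```

```text
t: 15.4
position: [0.5462, 0.0271, 0.1442]
ee_rot: [-0.0, -0.148, 0.989, 0.0]
wrist_force: [-1.6, -1.0, -1.2]
grip_width: -0.0003
```

```bash
python3 -m inch '[[0.006,0.002,0,0,0,0],[0.006,0.002,0,0,0,0]]'
python3 - <<'E'
from h import *
st()
p,d=robot.snapshot('scene'); cv2.imwrite('pics/s8.png',cv2.resize(p[130:290,180:330,::-1],None,fx=4,fy=4,interpolation=cv2.INTER_CUBIC))
E
```

```text
t: 15.6
position: [0.5468, 0.0274, 0.144]
ee_rot: [-0.003, -0.148, 0.989, 0.0]
wrist_force: [-12.6, -6.8, 3.8]
grip_width: 0.0
t 15.6 p [0.5468 0.0274 0.144 ] q [-2.700e-03 -1.482e-01  9.889e-01  1.000e-04] f [-12.59  -6.81   3.83] m [-1.011  2.01  -0.019] w 1.2064972873070625e-05 j [-7.000e-02  5.190e-01  1.857e+00 -1.000e-03  7.710e-01 -1.937e+00]
```

View pics/s8.png

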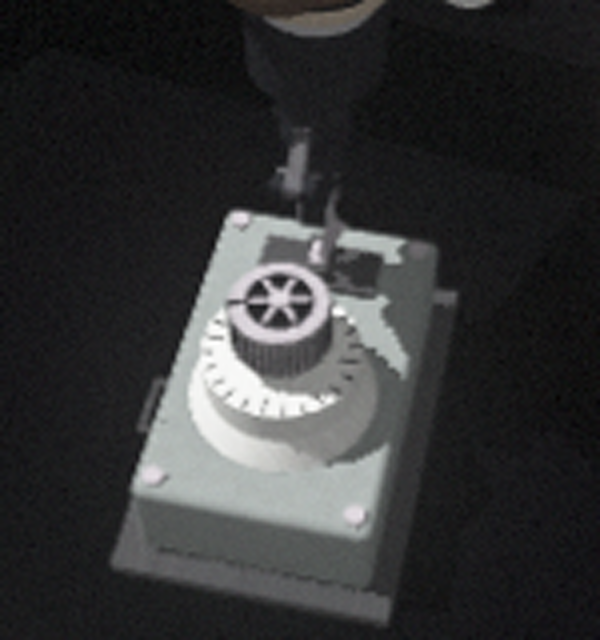

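The force rose to 14 N at the predicted end position and the lever at (330,220) leans the other way, so it is at its stop. I'll back off, rise and verify.

```bash
python3 -m inch '[[-0.02,-0.006,0,0,0,0],[-0.06,-0.018,0,0,0,0],[-0.1,-0.03,0,0,0,0],[-0.1,-0.03,0.1,0,0,0],[-0.1,-0.03,0.2,0,0,0]]'
python3 -m inch '[[-0.1,0.03,0.1,0,0,0],[-0.15,0.1,0.15,0,0,0],[-0.15,0.2,0.15,0,0,0],[-0.15,0.3,0.15,0,0,0],[-0.15,0.4,0.15,0,0,0]]'
python3 -m inch '[[0,0,0,0,0,0],[0,0,0,0,0,0],[0,0,0,0,0,0]]'
python3 - <<'E'
from h import *
st()
for n in('scene','top'):
    p,d=robot.snapshot(n); cv2.imwrite(f'pics/{n}9.png',p[:,:,::-1]); P=cloud(n,d)
    Q=P.reshape(-1,3); m=(Q[:,2]>.13)&(Q[:,2]<.16)&(np.hypot(Q[:,0]-.5474,Q[:,1]-.0272)<.04); print(n,m.sum(),Q[m].mean(0))
    I0=cv2.imread(f'pics/{n}0.png'); I=p[:,:,::-1]
    D=cv2.absdiff(I0,I)
    cv2.imwrite(f'pics/{n}9d.png',np.hstack([cv2.resize(x[(130,100)[n=='top']:][:160,(180,200)[n=='top']:][:,:150],None,fx=2.6,fy=2.6,interpolation=cv2.INTER_CUBIC) for x in(I0,I)]))
E
```

```text
t: 16.15
position: [0.5083, 0.0158, 0.225]
ee_rot: [-0.0, -0.148, 0.989, 0.0]
wrist_force: [-0.4, -0.2, 0.5]
grip_width: -0.0001
t: 16.65
position: [0.4486, 0.1774, 0.2851]
ee_rot: [0.001, -0.148, 0.989, 0.0]
wrist_force: [0.4, -0.8, 0.1]
grip_width: -0.0001
t: 16.95
position: [0.4488, 0.1753, 0.2844]
ee_rot: [0.0, -0.148, 0.989, 0.0]
wrist_force: [0.2, -0.5, 0.2]
grip_width: -0.0002
t 16.95 p [0.4488 0.1753 0.2844] q [ 2.000e-04 -1.479e-01  9.890e-01  0.000e+00] f [ 0.24 -0.49  0.21] m [0.037 0.024 0.038] w -0.0001861114873926131 j [ 0.235  0.249  1.852  0.     1.041 -1.633]
scene 47 [0.5663674  0.02944885 0.14339536]
top 30 [0.56440205 0.03283603 0.14610366]
```

View pics/top9d.png

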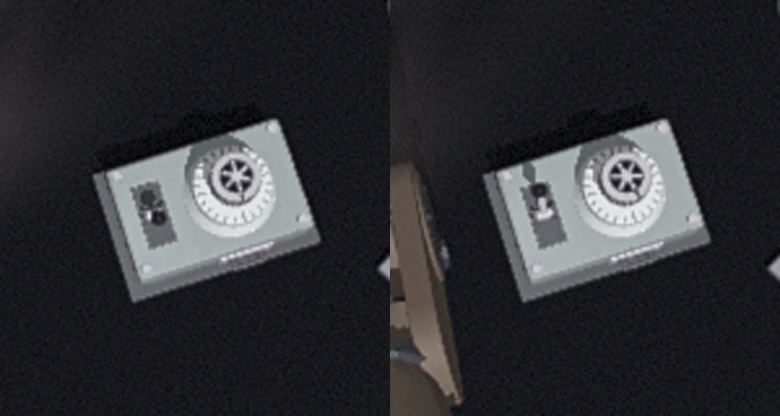

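View pics/scene9d.png

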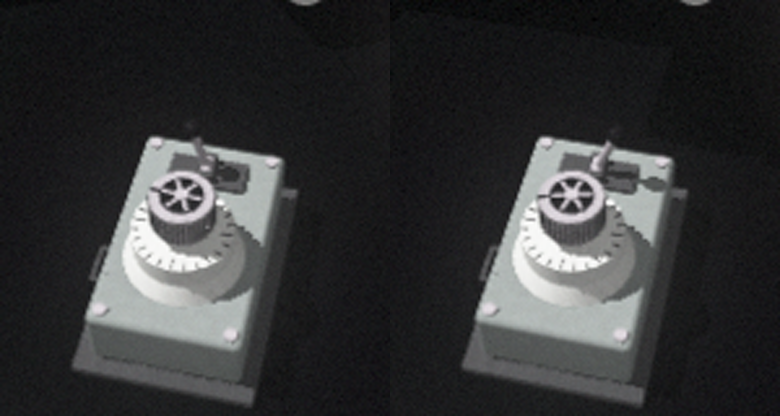

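View pics/top9.png

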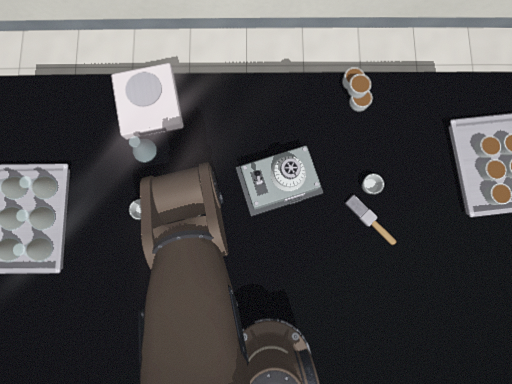

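The ball is at (0.565, 0.031), which is the clamped end, and the bystanders stand unmoved. As an independent check, I'll measure the ring angle from the start in the scene camera, expecting +15° counter-clockwise.

Run:
```python
from h import *
cm=robot.camera_model('scene'); K=np.array([[cm['fx'],0,cm['cx']],[0,cm['fy'],cm['cy']],[0,0,1]])
x=np.arange(0,360,.5)
for k in('scene0','scene9'):
    T,r=np.meshgrid(np.deg2rad(x),np.linspace(.006,.026,40)); W=np.stack([.5756+r*np.cos(T),-.064+r*np.sin(T),np.full_like(T,.164)],-1).reshape(-1,3)
    q=RQ(cm['attitude']).inv().apply(W-cm['origin']); uv=cv2.projectPoints(q,np.zeros(3),np.zeros(3),K,cm['D'])[0].reshape(40,720,2).astype(np.float32)
    u=cv2.remap(cv2.imread(f'pics/{k}.png',0),uv,None,cv2.INTER_LINEAR).astype(float)
    h=u[8:24].mean(0); print(k,np.rad2deg(-np.angle((h*np.exp(-6j*np.deg2rad(x))).sum()))/6%60, x[np.argmin(cv2.blur(u[32:39].mean(0)[None],(9,1))[0])])
```

```text
scene0 13.706385090720772 189.0
scene9 31.26047619250701 207.5
```

```bash
python3 -c "
from station import robot
print(robot.close_job())"
```

```text
the job is handed in; nothing more can be done
None
```

The mill gap is set and the clamp is locked. I handed the job in at about 17 s of the 67 s allowed; no verdict is reported.

- **Touch:** I turned the ring clockwise in small steps. The moment rose at about 4 N m per rad from roughly three clicks past the start. It peaked at 0.46 N m measured at the wrist, a little above the 0.3–0.4 N m that marks a sure touch and below the 0.6 N m jam limit. I eased off and let the ring go so it could spring back to click zero.
- **Back-off:** I gripped the ring again, turned it 60° counter-clockwise and let go. In the wrist pictures it rests 60.0° (mark) and 59.6° (spokes) back from the touch.
- **Clamp:** I pushed the lever over until it met its stop at about 14 N. Both cameras put the ball at about (0.565, 0.031), against a predicted (0.565, 0.033) for the clamped end.
- **Bystanders:** The flask, tins and brush stand where they were in the last pictures, judged by eye; the arm partly hides one tin in the top view.

**Check that disagreed:** measured against the starting angle, the ring ended 17–18.5° counter-clockwise, where a start exactly on a click would give 15°. I take this as measuring error or the ring not starting exactly on a click. It is inside the allowed 6° (0.4 of a click) either way.

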